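Seat the pipetting guide plate on the tube station's locating pins

ROBOT

A 6-joint arm with a two-finger parallel gripper is mounted at the origin on the work surface. World frame = base frame: x ahead of the robot, y to its left, z up, the work surface at z = 0. Lengths are in m, angles in rad, forces in N, time in s.
With the tool pointing down it reaches from about 0.4 to 0.925 m from the base axis. Payload 3.4 kg.
Tool frame: the origin (TCP) lies between the finger pads; the fingertips stand 11 mm ahead of it and the grasp point (between the pads) lies 8 mm behind it; z points along the fingers, y is the direction in which the jaws open and shut (so a half turn about z gives the same grasp; the last joint's range is limited). The gripper opens to 85 mm and grips with 20 to 120 N. Pads are 22 mm wide; open, the fingers measure 114 mm over their backs; the gripper's body (76 mm by 85 mm) begins 54 mm behind the grasp point. The pads swing forward as they close: fully open they stand 13 mm farther back than shut.
Start: joints at [1.208, 0.307, 1.506, -0, 1.328, -0.073], TCP at [0.164, 0.551, 0.205] pointing down, gripper open.
Joint ranges: [-3.12, 3.12], [-1.05, 2.28], [0.14, 2.33], [-1.42, 4.57], [0.1, 2.73], [-2.68, 2.68]. Speed limits (rad/s): [2.57, 2.57, 3.14, 3.14, 3.14, 3.14].

INTERFACE

Orientations are given as a unit quaternion [x, y, z, w].
In Python, from workcell import manip gives the robot as it stands.
- The arm moves only by the tool jog_arm, never from a script. Its argument "increments" is a list of rows, each an object with "offset": the shift along the tool's x, y, z in m, a list of three; "dr": the turn, a rotation vector about the tool's x, y, z in rad, a list of three; "grip": the gripper command: -1 is shut, 1 is fully open, values between are in proportion. A call has 1 to 10 rows; each row is the pose to reach, as a shift and turn from the pose commanded when the call began, along the tool's axes at that moment; what a row does not reach only later rows make up. A row lasts 1/12 s, in which the tool goes at most 41.7 mm and 7.16 degrees, less where a joint would pass 70% of its speed; a pose out of reach is approached as far as the arm can. A call with a gripper value outside its range is refused whole. The fingers move at their own pace and stop on an object; "newtons" is the grip in N (left out, the last holds). Time passes only in rows, so rows that repeat a pose let the fingers close. It gives the time, the measured TCP pose, the force and the opening at its end, in the units of the state.
- manip.sense(): the state, without advancing time (a new reading comes with each control period).
- manip.capture(name): name is "scene" or "top" or "wrist"; returns the picture (420x560x3 uint8, red, green, blue); there is no depth.
- manip.calibration(name): a dict with "camera_matrix" (3x3 intrinsics, pixels), "R" (3x3) and "t" (3): a world point X has camera coordinates R X + t. Camera axes: x right, y down, z forward; pixel columns grow to the right and rows downward; lengths in m; the calibration is good to about 2 mm. A picture is of the moment at which its call begins: read the wrist's pose just before it. calibration takes no time and is no camera call; for the wrist camera it gives the pose at the moment of the call.
- manip.close_job(): hands the job in, once; it reports no verdict.
The state is a dict: "time": time; "qpos": joint angles; "joint_vel": joint speeds; "effort": joint torques, N m; "tool_pos": TCP position; "orientation": TCP orientation; "force": force on the tool from outside, world axes, zero at the start; "moment": the same for the moment, N m; "gripper_width": finger opening in m.
Only numpy, scipy, OpenCV 4.12 (cv2) and the standard library are available. Lean on these libraries where they do the work, as an engineer would, in place of code of your own. Each camera call takes 0.05 s, during which the arm holds its last target. There are 200 camera calls.

TASK

Pick up the blue guide plate by its orange handle, lay it on the brass locating pins of the tube station and slide it until its four corner holes drop over the four pins, so that it lies flat and fully home on the white tube carriage; then let go. Be gentle with the station: never load it with more than about 4 kg of force. Leave the jar, the freezer box and the tube rack where they stand.

Things in the scene. Friction and masses are not known exactly. Their poses are not given: they have to be found in the camera images.
- dock: Tube station, fixed to the bench: grey base 215 (x) x 180 (y) x 16 mm, with an aluminium rail 12 mm wide along each y edge (top 35 mm above the bench). Origin: centre of the base's underside, z up. Between the rails a white tube carriage 170 x 150 mm, flat top 40 mm above the bench. The carriage is locked somewhere within 13 mm either side of mid along the station's x: where is not reported and differs each time.
- dock_deck (a point): Point over the station base's centre at the height of the carriage top (40 mm); it does not follow the carriage. Four brass pins, 8 mm diameter, 0.6 mm chamfer, stand on the carriage, tips 9 mm above its top, 42 mm either side of the CARRIAGE's centre along x (so shifted by its unknown setting) and 55 mm either side along y (true to the base). The carriage does not give below 60 N.
- plate_grip (a point): Middle of the orange handle of the loose blue guide plate, over the plate's centre and 28 mm above its underside. The handle is an upright blade 12 mm thick (along the plate's x), 60 mm long (along y), reaching from 6 to 50 mm above the underside. Plate on the bench: this point 28 mm up; unseated on the pin tips: 77 mm; seated: 68 mm.
- plate_mid (a point): Middle of the guide plate itself, 3 mm above its underside: 160 (x) x 145 (y) x 6 mm, 0.26 to 0.43 kg, lying flat on the bench at the start. Four through holes, 10 (x) x 13 (y) mm, at 42 mm either side of the centre along x and 55 mm along y match the pins; two windows 22 x 74 mm at 30 mm either side along x. Half a turn makes no difference.
- jar: Bystander: amber jar with red cap, 52 mm diameter, 85 mm high, standing beyond the work; origin at the centre of its underside.
- freezer_box: Bystander: white freezer box with blue lid, 132 x 132 x 73 mm; origin at the centre of its underside.
- tube_rack: Bystander: rack of capped tubes, 200 (x) x 70 (y) x 88 mm; origin at the centre of its underside.
There are look-alikes about, which are no part of the job. Leave any pink or red look-alike of the part that bears plate_grip alone.

How it is judged:
By the outcome, as a careful person would: the job done as asked, in the order asked, and still so for the second after the job is handed in, with the robot touching nothing.
It also fails if it takes over 48 s, if anything falls off the work surface, if the arm or the gripper's body presses on something with over 40 N, if the wrist force passes 120 N, or if a joint passes its speed limit or range.

## Working session

There is one attempt and no reset: what is moved stays moved. The work goes in short steps, Python scripts to look and compute and a tool call to move; the robot and the scene stay as the last step left them, time stands still between calls to the robot, and variables do not carry over. Pictures are saved under pics/ and viewed, about 8 in all and at most 12, crops included, and the job is handed in when it is done.

Besides the shell and the picture viewer there is one more tool, called after "Emit:" by a JSON object that holds its "api" and its "payload". jog_arm: Moves the arm, as the interface text tells. Its arguments: {"type":"object","properties":{"increments":{"type":"array","items":{"type":"object","properties":{"offset":{"type":"array","items":{"type":"number"}},"dr":{"type":"array","items":{"type":"number"}},"grip":{"type":"number"}}}},"newtons":{"type":"number"}},"required":["increments"]}

```bash
mkdir -p pics
cat > h.py <<'E'
from workcell import manip
import numpy as np, cv2
def snap(n,f,crop=None,s=1):
    c=manip.calibration(n); im=manip.capture(n)[:,:,::-1]
    cv2.imwrite('pics/raw_'+f,im); np.savez('pics/'+f+'.npz',**{k:np.array(c[k]) for k in('camera_matrix','R','t')})
    if crop: x0,y0,x1,y1=crop; im=im[y0:y1,x0:x1]
    cv2.imwrite('pics/'+f,cv2.resize(im,None,fx=s,fy=s,interpolation=cv2.INTER_CUBIC))
def cal(f): return np.load('pics/'+f+'.npz')
def ray(f,u,v,z):
    c=cal(f); R,t=c['R'],c['t']; d=R.T@np.linalg.solve(c['camera_matrix'],[u,v,1]); o=-R.T@t
    return o+d*(z-o[2])/d[2]
def proj(f,X):
    c=cal(f); p=c['camera_matrix']@(c['R']@np.array(X)+c['t']); return p[:2]/p[2]
E
python3 - <<'E'
from h import *
snap('top','top0.png',s=1.42); snap('scene','scene0.png',s=1.42)
print(manip.sense()); print(manip.calibration('top'),manip.calibration('wrist'))
E
```

```text
{'time': 0.1, 'qpos': array([ 1.20751981e+00,  3.07475017e-01,  1.50751683e+00,  2.51240925e-06,
        1.32843237e+00, -7.35072842e-02]), 'joint_vel': array([ 0.00056621, -0.0016476 , -0.00377371, -0.00162662, -0.00164127,
        0.00024669]), 'effort': array([-6.65491134e-04, -4.58532357e+01, -2.52607119e+01, -1.18211192e-04,
        5.58301195e-03,  4.49245761e-05]), 'tool_pos': array([0.16408251, 0.55039034, 0.20409627]), 'orientation': array([ 1.44378495e-01,  9.89522113e-01, -8.93765793e-04, -1.99603673e-04]), 'force': array([-0.24638198, -1.06698428, -0.05245133]), 'moment': array([ 0.02078867,  0.02436592, -0.02236473]), 'gripper_width': 0.08542864059830878}
{'camera_matrix': array([[500.71215281,   0.        , 274.16020777],
       [  0.        , 500.71215281, 210.84929124],
       [  0.        ,   0.        ,   1.        ]]), 'R': array([[-0.0011343 , -0.99992196, -0.01244125],
       [-0.99085186,  0.00280278, -0.13492491],
       [ 0.13494925,  0.01217439, -0.99077772]]), 't': array([0.01403034, 0.51767754, 1.16034718])} {'camera_matrix': array([[341.93870537,   0.        , 275.59259009],
       [  0.        , 341.93870537, 218.61612634],
       [  0.        ,   0.        ,   1.        ]]), 'R': array([[ 0.28655586,  0.95806247, -0.0014291 ],
       [ 0.90760311, -0.27098518,  0.32066124],
       [ 0.30682624, -0.09318442, -0.94719287]]), 't': array([-0.57398087, -0.04071617,  0.38109306])}
```

View pics/top0.png

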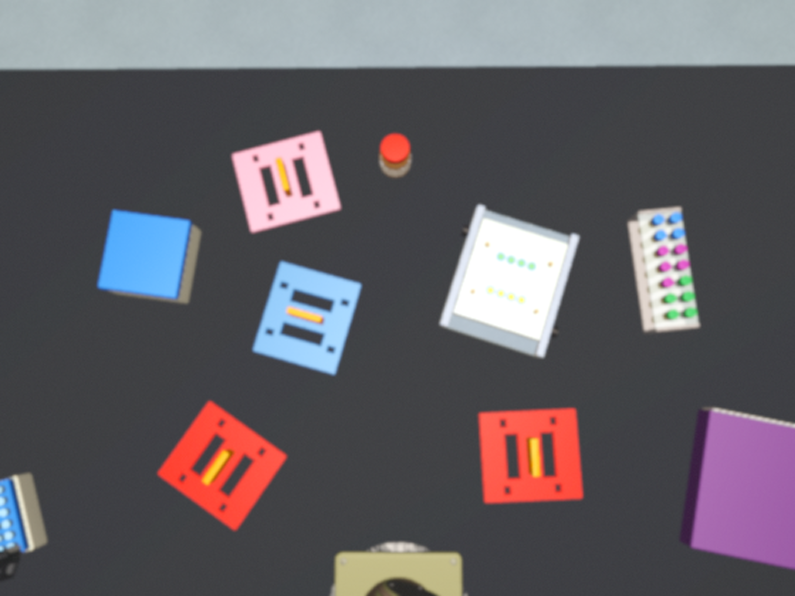

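View pics/scene0.png

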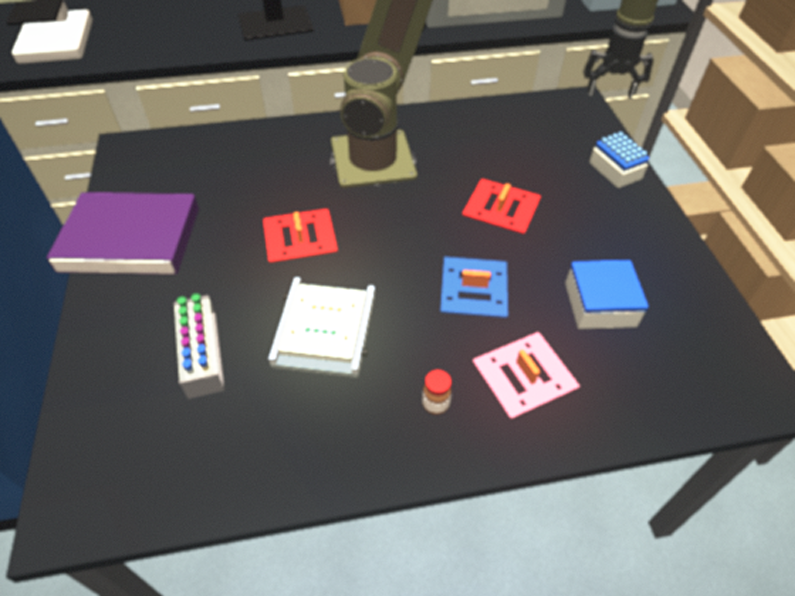

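Run:
```python
from h import *
im=cv2.imread('pics/raw_top0.png'); hsv=cv2.cvtColor(im,cv2.COLOR_BGR2HSV)
m=cv2.inRange(hsv,(95,70,120),(125,255,255)); 
cs,_=cv2.findContours(m,cv2.RETR_EXTERNAL,cv2.CHAIN_APPROX_NONE)
for c in cs:
    if cv2.contourArea(c)<800: continue
    P=np.array([ray('top0.png',u,v,.006)[:2] for u,v in c[:,0]],np.float32)
    print(cv2.minAreaRect(P*1000))
k=1.42
def w(l,z): return np.array([ray('top0.png',u/k,v/k,z) for u,v in l])
h=w([(287,312),(323,321)],.05);print('handle',h,h.mean(0))
p=w([(487,245),(549,264),(535,312),(473,291)],.049);print(p,p.mean(0))
d=p[0]+p[3]-p[1]-p[2];print('dock y ang',np.degrees(np.arctan2(d[1],d[0])),np.linalg.norm(d)/2); d=p[0]+p[1]-p[2]-p[3];print('x',np.degrees(np.arctan2(d[1],d[0])),np.linalg.norm(d)/2)
from scipy.spatial.transform import Rotation as R
print(R.from_quat(manip.sense()['orientation']).as_matrix())
cv2.imwrite('pics/pins.png',cv2.resize(im[135:260,300:420],None,fx=4.5,fy=4.5,interpolation=cv2.INTER_CUBIC))
```

```text
((492.20172119140625, 155.5058135986328), (152.06491088867188, 167.0771942138672), 73.85375213623047)
((604.0416870117188, 442.00408935546875), (145.63418579101562, 145.16868591308594), 82.04142761230469)
handle [[0.49507386 0.18262851 0.05      ]
 [0.47991691 0.1226443  0.05      ]] [0.48749538 0.15263641 0.05      ]
[[ 0.6074049  -0.15105034  0.049     ]
 [ 0.57468448 -0.25368476  0.049     ]
 [ 0.49412227 -0.2280697   0.049     ]
 [ 0.52952745 -0.1262891   0.049     ]] [ 0.55143478 -0.18977348  0.049     ]
dock y ang 71.56826554058684 0.10773416171140024
x -17.638198885364478 0.0831277614498726
[[-9.58309621e-01  2.85731070e-01 -6.53105616e-04]
 [ 2.85731783e-01  9.58308103e-01 -1.71116508e-03]
 [ 1.36943376e-04 -1.82643899e-03 -9.99998323e-01]]
```

View pics/pins.png

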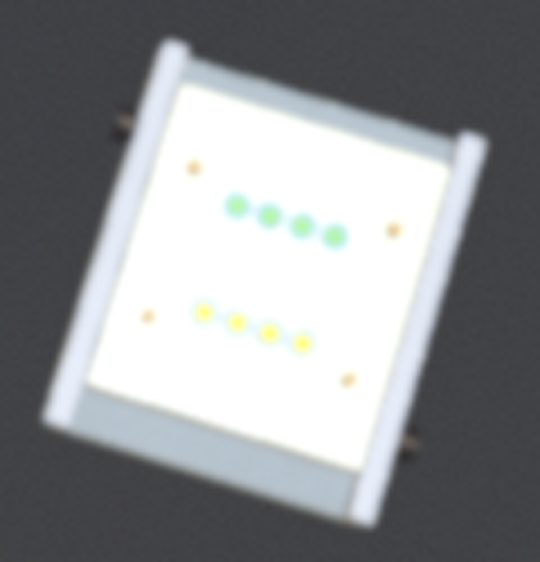

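Run:
```python
from h import *
q=[(194,168),(393,230),(349,380),(147,316)]
P=np.array([ray('top0.png',300+u/4.5,135+v/4.5,.047)[:2] for u,v in q])
M=np.array([(42,55),(42,-55),(-42,-55),(-42,55)])/1000
c=P.mean(0); H=M.T@(P-c); a=np.arctan2(H[0,1]-H[1,0],H[0,0]+H[1,1]);Rm=np.array([[np.cos(a),-np.sin(a)],[np.sin(a),np.cos(a)]])
print(c,np.degrees(a),(P-c-M@Rm.T)*1000)
```

```text
[ 0.5517579  -0.19082034] -18.00327107010798 [[-0.37713246 -0.18631642]
 [-0.12264662  0.31898512]
 [ 0.18592817 -0.19417029]
 [ 0.3138509   0.06150159]]
```

Emit:
{"api": "jog_arm", "payload": {"increments": [{"offset": [-0.0426, -0.0286, 0], "dr": [0, 0, 0.12], "grip": 1}, {"offset": [-0.0826, -0.0556, 0], "dr": [0, 0, 0.24], "grip": 1}, {"offset": [-0.11, -0.076, 0], "dr": [0, 0, 0.36], "grip": 1}, {"offset": [-0.14, -0.096, 0], "dr": [0, 0, 0.48], "grip": 1}, {"offset": [-0.17, -0.118, 0], "dr": [0, 0, 0.6], "grip": 1}, {"offset": [-0.205, -0.14, 0], "dr": [0, 0, 0.72], "grip": 1}, {"offset": [-0.24, -0.163, 0], "dr": [0, 0, 0.84], "grip": 1}, {"offset": [-0.275, -0.186, 0], "dr": [0, 0, 0.96], "grip": 1}, {"offset": [-0.31, -0.209, 0], "dr": [0, 0, 1.08], "grip": 1}, {"offset": [-0.34, -0.23, 0], "dr": [0, 0, 1.2], "grip": 1}]}}

```text
time: 0.93
tool_pos: [0.4255, 0.2313, 0.2047]
orientation: [0.68, 0.733, -0.0, 0.0]
force: [0.5, 1.4, 0.6]
gripper_width: 0.0854
```

Emit:
{"api": "jog_arm", "payload": {"increments": [{"offset": [-0.03, 0.02, 0], "dr": [0, 0, 0.12], "grip": 1}, {"offset": [-0.06, 0.042, 0], "dr": [0, 0, 0.24], "grip": 1}, {"offset": [-0.084, 0.0595, 0], "dr": [0, 0, 0.36], "grip": 1}, {"offset": [-0.084, 0.0595, 0], "dr": [0, 0, 0.36], "grip": 1}, {"offset": [-0.084, 0.0595, 0], "dr": [0, 0, 0.36], "grip": 1}]}}

```text
time: 1.35
tool_pos: [0.4911, 0.1532, 0.2044]
orientation: [0.799, 0.601, -0.0, -0.0]
force: [-0.5, -0.1, 0.1]
gripper_width: 0.0855
```

Run:
```python
from h import *
print(manip.sense()['tool_pos'])
snap('wrist','w1.png',s=1.42)
im=cv2.imread('pics/raw_w1.png'); hsv=cv2.cvtColor(im,cv2.COLOR_BGR2HSV)
for n,lo,hi,z in(('plate',(95,70,60),(125,255,255),.006),('handle',(8,120,100),(25,255,255),.05)):
  cs,_=cv2.findContours(cv2.inRange(hsv,lo,hi),cv2.RETR_EXTERNAL,cv2.CHAIN_APPROX_NONE)
  for c in cs:
    if cv2.contourArea(c)<300: continue
    P=np.array([ray('w1.png',u,v,z)[:2] for u,v in c[:,0]],np.float32)
    print(n,cv2.minAreaRect(P*1000))
```

```text
[0.49114296 0.15322662 0.20437919]
plate ((514.4559326171875, 145.85313415527344), (244.2445831298828, 213.4060516357422), 73.85115051269531)
handle ((746.9864501953125, 5.691884994506836), (48.2467155456543, 13.107317924499512), 88.68733215332031)
handle ((279.64404296875, 277.0334167480469), (21.673259735107422, 31.113189697265625), 59.342586517333984)
handle ((730.3543090820312, 200.95318603515625), (58.304718017578125, 19.2341365814209), 15.397756576538086)
```

View pics/w1.png

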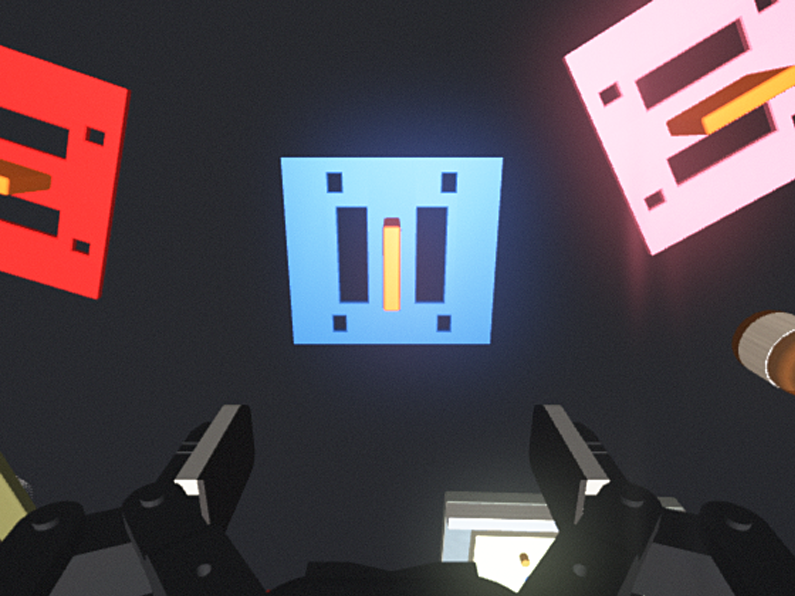

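The blue plate is centred and square in view: corners (281,157), (503,157), (491,344), (294,344), with the handle top spanning x 385–400, y 226–311. The pink and red look-alikes are off to the sides.

Run:
```python
from h import *
k=1.42
P=np.array([ray('w1.png',u/k,v/k,.006)[:2] for u,v in [(281,157),(503,157),(491,344),(294,344)]])
print(P,P.mean(0)); d=P[1]+P[2]-P[0]-P[3]; print(np.degrees(np.arctan2(d[1],d[0])),np.linalg.norm(d)/2)
H=np.array([ray('w1.png',u/k,v/k,.05)[:2] for u,v in [(392.5,226),(392,311)]]);print(H,H.mean(0))
from scipy.spatial.transform import Rotation as R
m=R.from_quat(manip.sense()['orientation']).as_matrix();print(m)
for c in (P.mean(0),H.mean(0)): print(m.T@np.r_[c-manip.sense()['tool_pos'][:2],0])
```

```text
[[0.43478918 0.24781684]
 [0.5886677  0.20318937]
 [0.54893281 0.06284853]
 [0.39416234 0.10768889]] [0.49163801 0.15538591]
-16.165246237079206 0.16067723181165702
[[0.50012314 0.18428168]
 [0.48322358 0.12711295]] [0.49167336 0.15569731]
[[ 2.75891514e-01  9.61187023e-01 -1.83815082e-03]
 [ 9.61188746e-01 -2.75891514e-01  2.58316584e-04]
 [-2.58839664e-04 -1.83807723e-03 -9.99998277e-01]]
[ 1.59561812e-03  1.16775531e-03 -2.55943811e-06]
[ 1.90469279e-03  1.11582138e-03 -2.54398029e-06]
```

Emit:
{"api": "jog_arm", "payload": {"increments": [{"offset": [0.002, 0.001, 0.04], "grip": 1}, {"offset": [0.002, 0.001, 0.08], "grip": 1}, {"offset": [0.002, 0.001, 0.12], "grip": 1}, {"offset": [0.002, 0.001, 0.155], "grip": 0.2}, {"offset": [0.002, 0.001, 0.177], "grip": -0.3}, {"offset": [0.002, 0.001, 0.177], "grip": -0.5}, {"offset": [0.002, 0.001, 0.177], "grip": -1}, {"offset": [0.002, 0.001, 0.177], "grip": -1}, {"offset": [0.002, 0.001, 0.177], "grip": -1}, {"offset": [0.002, 0.001, 0.177], "grip": -1}], "newtons": 60}}

```text
$.increments[0]: bad value
```

Emit:
{"api": "jog_arm", "payload": {"increments": [{"offset": [0, 0, 0], "grip": -1}, {"offset": [0, 0, 0], "grip": -1}]}}

```text
$.increments[0]: bad value
```

dr is needed in every row.

Emit:
{"api": "jog_arm", "payload": {"increments": [{"offset": [0.002, 0.001, 0.04], "dr": [0, 0, 0], "grip": 1}, {"offset": [0.002, 0.001, 0.08], "dr": [0, 0, 0], "grip": 1}, {"offset": [0.002, 0.001, 0.12], "dr": [0, 0, 0], "grip": 1}, {"offset": [0.002, 0.001, 0.155], "dr": [0, 0, 0], "grip": 0.2}, {"offset": [0.002, 0.001, 0.177], "dr": [0, 0, 0], "grip": -0.3}, {"offset": [0.002, 0.001, 0.177], "dr": [0, 0, 0], "grip": -0.5}, {"offset": [0.002, 0.001, 0.177], "dr": [0, 0, 0], "grip": -1}, {"offset": [0.002, 0.001, 0.177], "dr": [0, 0, 0], "grip": -1}, {"offset": [0.002, 0.001, 0.177], "dr": [0, 0, 0], "grip": -1}, {"offset": [0.002, 0.001, 0.177], "dr": [0, 0, 0], "grip": -1}], "newtons": 60}}

```text
time: 2.23
tool_pos: [0.4936, 0.1569, 0.0299]
orientation: [0.798, 0.602, 0.002, 0.001]
force: [0.2, -0.2, -0.3]
gripper_width: 0.0006
```

Emit:
{"api": "jog_arm", "payload": {"increments": [{"offset": [0, 0, 0], "dr": [0, 0, 0], "grip": -1}, {"offset": [0, 0, 0], "dr": [0, 0, 0], "grip": -1}]}}

```text
time: 2.4
tool_pos: [0.4929, 0.1564, 0.0291]
orientation: [0.799, 0.602, 0.001, 0.0]
force: [0.9, -0.6, -0.6]
gripper_width: -0.0003
```

Run:
```python
from h import *
s=manip.sense();print(s['tool_pos'],s['force'],s['gripper_width'])
a=manip.capture('scene');b=manip.capture('wrist')
a=a[140:260,270:430]
cv2.imwrite('pics/c1.png',np.vstack([cv2.resize(a,(560,420)),b])[:,:,::-1][:840])
im=cv2.imread('pics/c1.png');cv2.imwrite('pics/c1.png',cv2.resize(im,(400,600)))
```

```text
[0.49285933 0.15635721 0.02906769] [ 0.88651767 -0.60033944 -0.5995723 ] -0.0002507300500407606
```

View pics/c1.png

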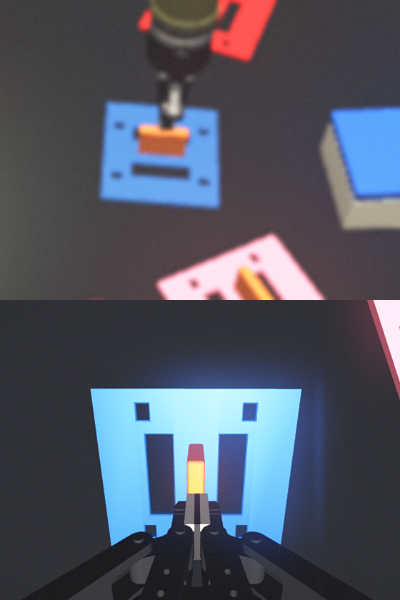

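Run:
```python
from h import *
snap('wrist','w2.png',crop=(120,100,440,420),s=1.85)
snap('top','t2.png',crop=(160,160,280,280),s=4)
print(manip.sense()['time'])
```

```text
2.6
```

View pics/w2.png

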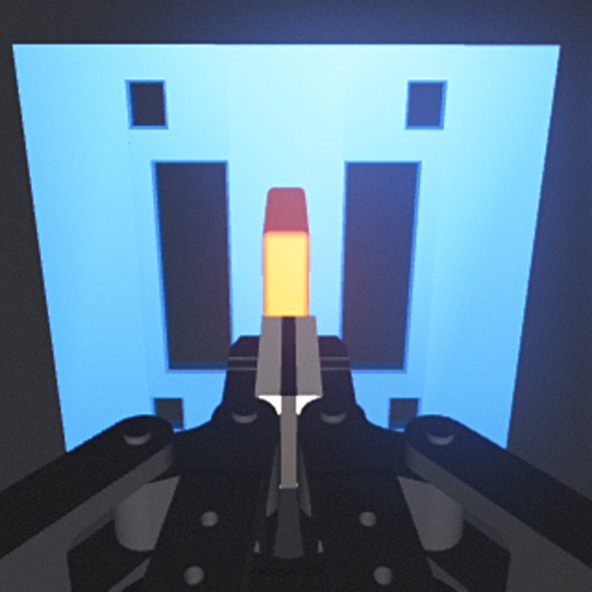

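Run:
```python
from h import *
r=lambda u,v,z: ray('w2.png',120+u/1.85,100+v/1.85,z)
print('corners',r(14,45,.006),r(560,45,.006),'holes',r(147,104,.006),r(426,104,.006))
for z in (.05,): print('handle far top end',r(286,232,z))
print('handle base far',r(286,188,.006))
c=np.array([.4916,.1555]);
a=np.radians(-16.2);x=np.array([np.cos(a),np.sin(a)]);y=np.array([-x[1],x[0]])
print('expected corners',c-.08*x+.0725*y,c+.08*x+.0725*y,'handle end',c+.03*y)
q=lambda X:(proj('w2.png',X)-[120,100])*1.85
tp=manip.sense()['tool_pos'];print(tp,'tip px',q(tp-[0,0,.011]),'grasp',q(tp+[0,0,.008]),'+30',q(tp+[0,0,.03]), 'pad far edge',q(np.r_[tp[:2]+.011*y,tp[2]-.011]))
```

```text
corners [0.43464431 0.24731339 0.006     ] [0.58820058 0.20314855 0.006     ] holes [0.4660999  0.22041193 0.006     ] [0.54688614 0.19716502 0.006     ]
handle far top end [0.49941319 0.18464251 0.05      ]
handle base far [0.49905263 0.18359457 0.006     ]
expected corners [0.43500336 0.24744058] [0.58865035 0.202802  ] handle end [0.49996973 0.18430881]
[0.49219237 0.15612363 0.02818173] tip px [289.2360274  285.10766625] grasp [289.47561134 313.09370127] +30 [289.82098747 353.43742598] pad far edge [289.3606981  252.29522793]
```

View pics/t2.png

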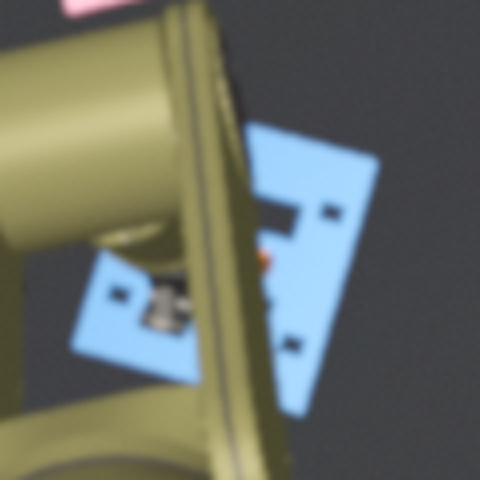

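The plate hasn't moved. In the wrist view the shut pads' tips are at (289,316), in front of the handle top. Scaled, they end about 40 mm short of where the stated TCP would put them. So the fingers closed just above the handle, which agrees with zero width and no force. I'll open, go about 40 mm lower while watching the force, and close again.

Emit:
{"api": "jog_arm", "payload": {"increments": [{"offset": [0, 0, 0], "dr": [0, 0, 0], "grip": 0.2}, {"offset": [0, 0, 0], "dr": [0, 0, 0], "grip": 0.2}, {"offset": [0, 0, 0], "dr": [0, 0, 0], "grip": 0.2}, {"offset": [0, 0, 0.01], "dr": [0, 0, 0], "grip": 0.2}, {"offset": [0, 0, 0.02], "dr": [0, 0, 0], "grip": 0.2}, {"offset": [0, 0, 0.03], "dr": [0, 0, 0], "grip": 0.2}, {"offset": [0, 0, 0.03], "dr": [0, 0, 0], "grip": 0.2}, {"offset": [0, 0, 0.03], "dr": [0, 0, 0], "grip": 0.2}], "newtons": 60}}

```text
time: 3.27
tool_pos: [0.4908, 0.1559, -0.0035]
orientation: [0.799, 0.602, -0.001, -0.001]
force: [0.6, -0.6, -0.8]
gripper_width: 0.051
```

Run:
```python
from h import *
s=manip.sense();print(s['tool_pos'],s['force'],s['gripper_width'],s['time'])
snap('wrist','w3.png',crop=(120,100,440,420),s=1.85)
```

```text
[ 0.49084089  0.15590896 -0.00346581] [ 0.55060682 -0.63177404 -0.82245209] 0.05100569185569796 3.2667
```

View pics/w3.png

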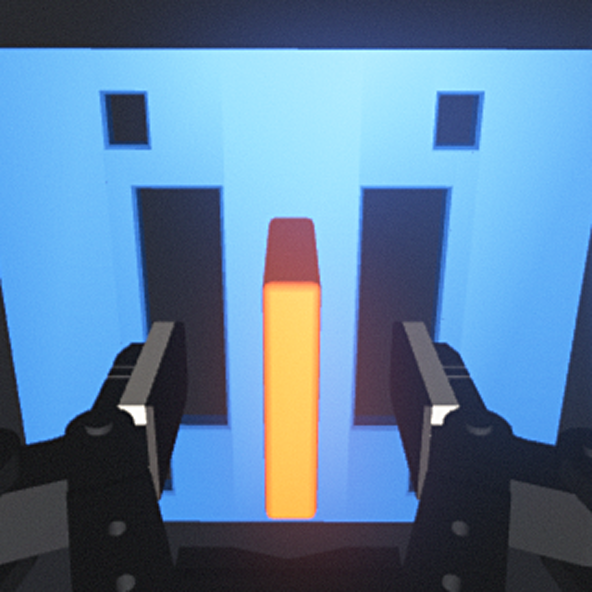

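The handle stands centred between the pads (cols 182 and 395, handle 264–318), with the tips at row 322, about 30 mm up, and no contact. I'll go 9 mm lower and close.

Emit:
{"api": "jog_arm", "payload": {"increments": [{"offset": [0, 0, 0.005], "dr": [0, 0, 0], "grip": 0.2}, {"offset": [0, 0, 0.009], "dr": [0, 0, 0], "grip": -0.3}, {"offset": [0, 0, 0.009], "dr": [0, 0, 0], "grip": -0.6}, {"offset": [0, 0, 0.009], "dr": [0, 0, 0], "grip": -1}, {"offset": [0, 0, 0.009], "dr": [0, 0, 0], "grip": -1}, {"offset": [0, 0, 0.009], "dr": [0, 0, 0], "grip": -1}, {"offset": [0, 0, 0.009], "dr": [0, 0, 0], "grip": -1}, {"offset": [0, 0, 0.009], "dr": [0, 0, 0], "grip": -1}], "newtons": 60}}

```text
time: 3.98
tool_pos: [0.492, 0.1562, -0.011]
orientation: [0.799, 0.602, 0.0, 0.0]
force: [-0.4, -0.7, -0.3]
gripper_width: 0.0112
```

Emit:
{"api": "jog_arm", "payload": {"increments": [{"offset": [0, 0, -0.015], "dr": [0, 0, 0], "grip": -1}, {"offset": [0, 0, -0.04], "dr": [0, 0, 0], "grip": -1}, {"offset": [0, 0, -0.07], "dr": [0, 0, 0], "grip": -1}, {"offset": [-0.01, 0.005, -0.1], "dr": [0, 0, 0], "grip": -1}, {"offset": [-0.03, 0.015, -0.12], "dr": [0, 0, 0], "grip": -1}, {"offset": [-0.06, 0.03, -0.12], "dr": [0, 0, 0], "grip": -1}, {"offset": [-0.09, 0.045, -0.12], "dr": [0, 0, 0], "grip": -1}, {"offset": [-0.12, 0.06, -0.12], "dr": [0, 0, 0.01], "grip": -1}, {"offset": [-0.15, 0.075, -0.12], "dr": [0, 0, 0.02], "grip": -1}, {"offset": [-0.18, 0.09, -0.12], "dr": [0, 0, 0.031], "grip": -1}]}}

```text
time: 4.82
tool_pos: [0.5283, -0.043, 0.1086]
orientation: [0.808, 0.589, -0.0, -0.0]
force: [0.4, 0.4, -4.5]
gripper_width: 0.0114
```

Emit:
{"api": "jog_arm", "payload": {"increments": [{"offset": [-0.03, 0.015, 0], "dr": [0, 0, 0], "grip": -1}, {"offset": [-0.06, 0.03, 0], "dr": [0, 0, 0], "grip": -1}, {"offset": [-0.09, 0.045, 0], "dr": [0, 0, 0], "grip": -1}, {"offset": [-0.115, 0.058, 0], "dr": [0, 0, 0], "grip": -1}, {"offset": [-0.1345, 0.068, 0], "dr": [0, 0, 0], "grip": -1}, {"offset": [-0.1345, 0.068, 0], "dr": [0, 0, 0], "grip": -1}, {"offset": [-0.1345, 0.068, 0], "dr": [0, 0, 0], "grip": -1}, {"offset": [-0.1345, 0.068, 0], "dr": [0, 0, 0], "grip": -1}]}}

```text
time: 5.48
tool_pos: [0.5516, -0.1898, 0.1082]
orientation: [0.808, 0.589, -0.0, -0.001]
force: [0.5, 0.1, -3.4]
gripper_width: 0.0109
```

Run:
```python
from h import *
s=manip.sense();print(s['tool_pos'],s['orientation'],s['force'],s['moment'],s['gripper_width'],s['time'])
snap('wrist','w4.png',s=1.42)
s=manip.sense();print(s['tool_pos'],s['force'])
```

```text
[ 0.55162811 -0.18977725  0.10819181] [ 8.07981588e-01  5.89206446e-01 -3.90020151e-04 -1.16862807e-03] [ 0.54442894  0.09770794 -3.43318805] [0.03916431 0.02962158 0.00234798] 0.010909400443731829 5.4833
[ 0.55167431 -0.18929794  0.10829373] [-0.31731151  0.5235891  -3.57241654]
```

View pics/w4.png

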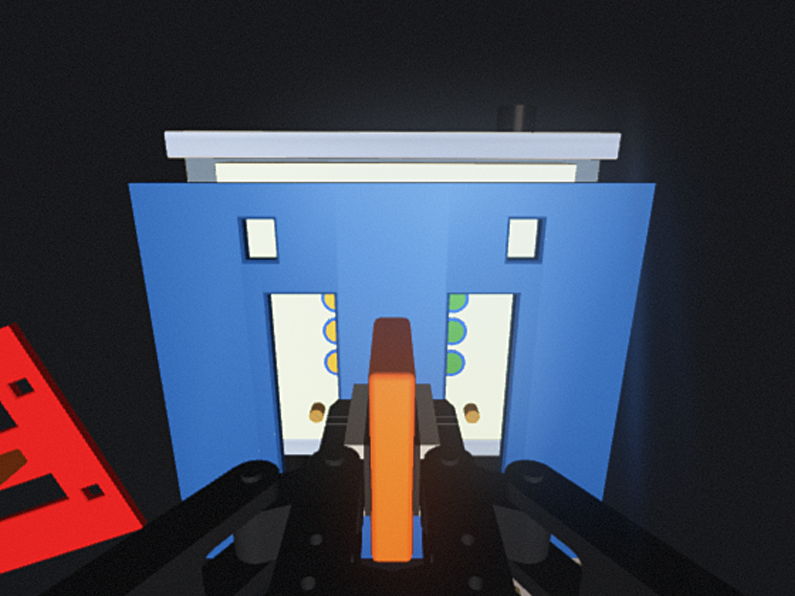

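Run:
```python
import cv2,numpy as np
im=cv2.imread('pics/raw_w4.png')
f=lambda x,y,w,h,s:cv2.resize(im[y:y+h,x:x+w],None,fx=s,fy=s,interpolation=cv2.INTER_CUBIC)
a=np.hstack([f(205,275,40,30,10),f(315,275,40,30,10)])
b=np.hstack([f(160,145,40,30,10),f(350,145,40,30,10)])
cv2.imwrite('pics/m4.png',np.vstack([a,b]))
```

```text
(no output)
```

View pics/m4.png

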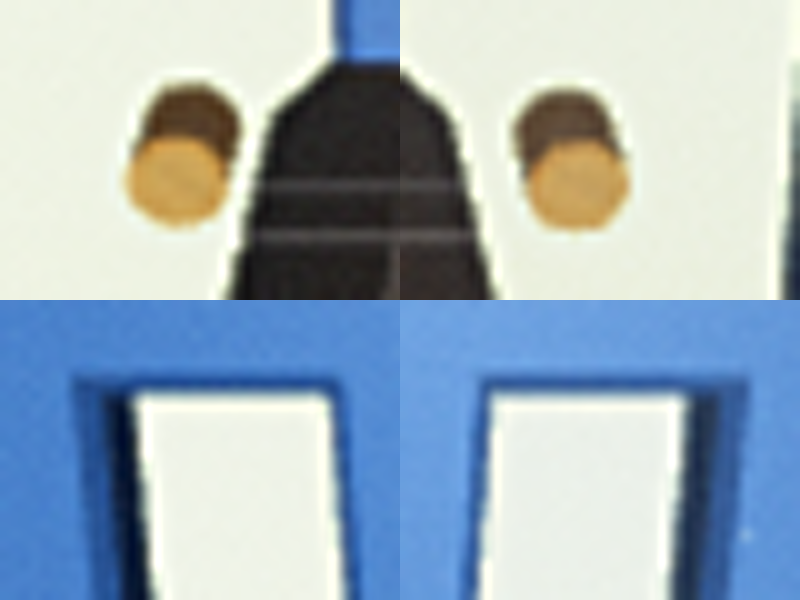

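Pin tops: left at mosaic (177,183), right at (578,187). The far holes' upper edges run (75..335,378) and (485..748,378).

Run:
```python
from h import *
p=[ray('w4.png',222.25,292.85,.049)[:2],ray('w4.png',332.35,293.25,.049)[:2]]
d=p[1]-p[0];print('pins',p,np.linalg.norm(d)*1000,np.degrees(np.arctan2(d[1],d[0])))
a=np.arctan2(d[1],d[0])
A=lambda a:(np.array([np.cos(a),np.sin(a)]),np.array([-np.sin(a),np.cos(a)]))
x,y=A(a);print('target centre (wrist)',(p[0]+p[1])/2+.055*y); x,y=A(np.radians(-18));print((p[0]+p[1])/2+.055*y)
for z in (.124,.1255,.127):
  h=[ray('w4.png',u,v,z)[:2] for u,v in [(167.05,152.35),(193.05,152.45),(358.05,152.35),(384.35,152.35)]]
  e=h[2]+h[3]-h[0]-h[1];b=np.arctan2(e[1],e[0]);xx,yy=A(b)
  c=[ray('w4.png',u/1.42,v/1.42,z)[:2] for u,v in[(130,184),(656,184)]];g=c[1]-c[0]
  print(z,'holes dist',np.linalg.norm(e)*500,np.degrees(b),'centre',sum(h)/4-.0615*yy,'corners',np.linalg.norm(g)*1000,np.degrees(np.arctan2(g[1],g[0])),(c[0]+c[1])/2-.0725*yy)
print(manip.sense()['tool_pos'])
```

```text
pins [array([ 0.49563797, -0.22871697]), array([ 0.57525896, -0.25461083])] 83.7257083997075 -18.015248939126817
target centre (wrist) [ 0.55245832 -0.18936032]
[ 0.5524444 -0.1893558]
0.124 holes dist 84.91829792234344 -17.816408205170262 centre [ 0.551099  -0.1893986] corners 161.1605993536851 -17.83857663730802 [ 0.55115764 -0.19065161]
0.1255 holes dist 84.0876740233148 -17.816408205170262 centre [ 0.55116373 -0.18920766] corners 159.58421536248247 -17.838576637308016 [ 0.55118887 -0.19055086]
0.127 holes dist 83.25705012428605 -17.816408205170266 centre [ 0.55122845 -0.18901673] corners 158.00783137127985 -17.838576637308012 [ 0.5512201 -0.1904501]
[ 0.55167431 -0.18929794  0.10829373]
```

Emit:
{"api": "jog_arm", "payload": {"increments": [{"offset": [0, 0.001, 0.02], "dr": [0, 0, 0.003], "grip": -1}, {"offset": [0, 0.001, 0.04], "dr": [0, 0, 0.003], "grip": -1}, {"offset": [0, 0.001, 0.055], "dr": [0, 0, 0.003], "grip": -1}, {"offset": [0, 0.001, 0.063], "dr": [0, 0, 0.003], "grip": -1}, {"offset": [0, 0.001, 0.066], "dr": [0, 0, 0.003], "grip": -1}, {"offset": [0, 0.001, 0.066], "dr": [0, 0, 0.003], "grip": -1}, {"offset": [0, 0.001, 0.066], "dr": [0, 0, 0.003], "grip": -1}, {"offset": [0, 0.001, 0.066], "dr": [0, 0, 0.003], "grip": -1}]}}

```text
time: 6.2
tool_pos: [0.5546, -0.1909, 0.044]
orientation: [0.809, 0.588, 0.001, 0.001]
force: [0.4, -0.8, -4.7]
gripper_width: 0.0114
```

Emit:
{"api": "jog_arm", "payload": {"increments": [{"offset": [0, 0, 0.001], "dr": [0, 0, 0], "grip": -1}, {"offset": [0, 0, 0.002], "dr": [0, 0, 0], "grip": -1}, {"offset": [0, 0, 0.003], "dr": [0, 0, 0], "grip": -1}, {"offset": [0, 0, 0.004], "dr": [0, 0, 0], "grip": -1}, {"offset": [0, 0, 0.005], "dr": [0, 0, 0], "grip": -1}, {"offset": [0, 0, 0.005], "dr": [0, 0, 0], "grip": -1}]}}

```text
time: 6.7
tool_pos: [0.5535, -0.1908, 0.0377]
orientation: [0.809, 0.588, -0.0, -0.0]
force: [0.6, -1.1, -3.7]
gripper_width: 0.0111
```

Emit:
{"api": "jog_arm", "payload": {"increments": [{"offset": [0, 0, 0.001], "dr": [0, 0, 0], "grip": -1}, {"offset": [0, 0, 0.002], "dr": [0, 0, 0], "grip": -1}, {"offset": [0, 0, 0.002], "dr": [0, 0, 0], "grip": -1}]}}

```text
time: 6.95
tool_pos: [0.5535, -0.1907, 0.0356]
orientation: [0.809, 0.588, -0.0, -0.0]
force: [-0.7, -0.2, -4.0]
gripper_width: 0.0113
```

```bash
python3 -c "
from h import *
s=manip.sense();print(s['tool_pos'],s['force'],s['moment'])
snap('wrist','w5.png',s=1.42)"
```

```text
[ 0.55353124 -0.19073189  0.03564499] [-0.74421298 -0.17913428 -3.97252231] [-0.02148253  0.00375639  0.05827432]
```

Emit:
{"api": "jog_arm", "payload": {"increments": [{"offset": [0, 0, 0.001], "dr": [0, 0, 0], "grip": -1}, {"offset": [0, 0, 0.002], "dr": [0, 0, 0], "grip": -1}, {"offset": [0, 0, 0.002], "dr": [0, 0, 0], "grip": -1}]}}

```text
time: 7.25
tool_pos: [0.5535, -0.1907, 0.0337]
orientation: [0.809, 0.588, -0.0, -0.0]
force: [0.1, 0.0, -3.1]
gripper_width: 0.0114
```

View pics/w5.png

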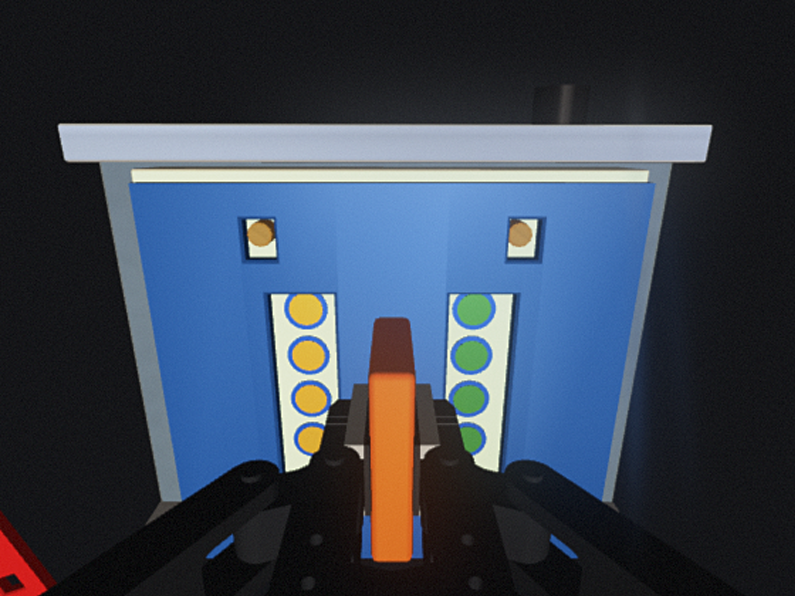

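Both far pins show inside their holes: left pin (261,233) in hole 240–277, right pin (519,233) in hole 507–546. They sit about 1 mm toward image left, so I'll nudge the plate −1 mm along tool y and keep lowering.

Emit:
{"api": "jog_arm", "payload": {"increments": [{"offset": [0.0005, -0.001, 0], "dr": [0, 0, 0], "grip": -1}, {"offset": [0.0005, -0.001, 0.001], "dr": [0, 0, 0], "grip": -1}, {"offset": [0.0005, -0.001, 0.002], "dr": [0, 0, 0], "grip": -1}, {"offset": [0.0005, -0.001, 0.003], "dr": [0, 0, 0], "grip": -1}, {"offset": [0.0005, -0.001, 0.003], "dr": [0, 0, 0], "grip": -1}]}}

```text
time: 7.67
tool_pos: [0.5527, -0.1899, 0.0306]
orientation: [0.809, 0.588, -0.0, -0.0]
force: [-0.1, 0.5, -3.1]
gripper_width: 0.011
```

Emit:
{"api": "jog_arm", "payload": {"increments": [{"offset": [0, 0, 0.001], "dr": [0, 0, 0], "grip": -1}, {"offset": [0, 0, 0.0015], "dr": [0, 0, 0], "grip": -1}, {"offset": [0, 0, 0.0015], "dr": [0, 0, 0], "grip": -1}]}}

```text
time: 7.92
tool_pos: [0.5528, -0.19, 0.0293]
orientation: [0.809, 0.588, -0.0, -0.0]
force: [0.3, 0.7, -3.5]
gripper_width: 0.0112
```

Emit:
{"api": "jog_arm", "payload": {"increments": [{"offset": [0, 0, 0.0005], "dr": [0, 0, 0], "grip": -1}, {"offset": [0, 0, 0.001], "dr": [0, 0, 0], "grip": -1}, {"offset": [0, 0, 0.001], "dr": [0, 0, 0], "grip": -1}]}}

```text
time: 8.17
tool_pos: [0.5529, -0.19, 0.0289]
orientation: [0.809, 0.588, 0.0, 0.0]
force: [-0.8, -0.1, 1.4]
gripper_width: 0.0114
```

Emit:
{"api": "jog_arm", "payload": {"increments": [{"offset": [0, 0, 0.0005], "dr": [0, 0, 0], "grip": -1}, {"offset": [0, 0, 0.0005], "dr": [0, 0, 0], "grip": -1}]}}

```text
time: 8.33
tool_pos: [0.553, -0.19, 0.0289]
orientation: [0.809, 0.588, 0.0, 0.0]
force: [-2.9, 0.9, 6.0]
gripper_width: 0.011
```

It seats at the expected height (40 mm above bench level) under a light load. Release and retreat.

Emit:
{"api": "jog_arm", "payload": {"increments": [{"offset": [0, 0, -0.0005], "dr": [0, 0, 0], "grip": -0.5}, {"offset": [0, 0, -0.0005], "dr": [0, 0, 0], "grip": 0}, {"offset": [0, 0, -0.0005], "dr": [0, 0, 0], "grip": 0.3}, {"offset": [0, 0, -0.0005], "dr": [0, 0, 0], "grip": 0.3}, {"offset": [0, 0, -0.0005], "dr": [0, 0, 0], "grip": 0.3}, {"offset": [0, 0, -0.015], "dr": [0, 0, 0], "grip": 0.3}, {"offset": [0, 0, -0.04], "dr": [0, 0, 0], "grip": 0.3}, {"offset": [0, 0, -0.075], "dr": [0, 0, 0], "grip": 0.3}, {"offset": [0, 0, -0.11], "dr": [0, 0, 0], "grip": 0.3}, {"offset": [0, 0, -0.11], "dr": [0, 0, 0], "grip": 0.3}]}}

```text
time: 9.17
tool_pos: [0.5577, -0.192, 0.1449]
orientation: [0.809, 0.588, 0.003, 0.006]
force: [1.7, -0.8, 0.6]
gripper_width: 0.0558
```

```bash
python3 -c "
from h import *
s=manip.sense();print(s['tool_pos'],s['force'],s['gripper_width'])
snap('wrist','w6.png',crop=(80,60,480,360),s=2)"
```

```text
[ 0.55772446 -0.19202601  0.14494562] [ 1.68774131 -0.78783165  0.64458586] 0.05583396008239925
```

View pics/w6.png

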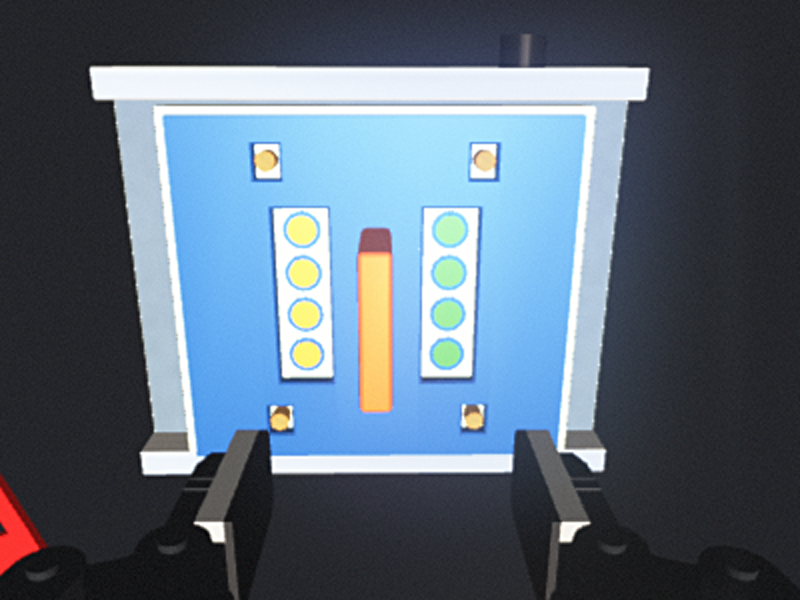

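All four pins, at (265,160), (484,160), (280,419) and (473,419), stand up through the holes. The plate lies square on the carriage and the fingers are clear, so I'm handing in.

```bash
python3 -c "
from h import *
print(manip.close_job(), manip.sense()['time'])"
```

```text
the job is handed in; nothing more can be done
the job is handed in; nothing more can be done
```

The blue guide plate is seated on the tube station over its four brass pins and released. I handed the job in at about 9.2 s; no verdict was reported.

- **First grasp missed:** The fingers closed on nothing, just above the handle. The fingertips turned out to be about 40 mm short of where the stated tool point puts them. The plate did not move. I reopened, went lower and gripped the handle properly (opening read about 11 mm).
- **Placing:** I measured two of the pins through the plate's windows with the wrist camera. I lowered the plate onto the station with a 1 mm sideways correction on the way. The holes went over the pins directly, so no sliding search was needed.
- **Force:** The largest upward force read at the end of any move was about 6 N; with the plate's weight that is roughly 10 N on the station, against the limit of about 40 N. Force was read only at the end of each move, not continuously.
- **Last checks:** Contact came at about 40 mm underside height, which is fully home. The final wrist picture shows all four pins standing in their holes, with the plate square on the carriage and the gripper open and clear. I did not measure the plate's flatness separately.
- **Jar, freezer box, rack and look-alike plates:** My moves stayed clear of all of these, but I took no final overview picture to confirm it.

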